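# Stand the reference plate, then hold the light-box lid at its pointer

## Task

Set up the specimen shot: take the white reference plate from its sloping rest and leave it standing upright on a thin edge in the middle of the low round stage. Then lift the hinged lid of the light box by its handle until it is parallel to the pointer arm beside it, and finish while still holding it there at that angle for the photograph: do not let go. Do not move the pointer arm, and leave the tube rack, the jar and the slide box where they are.

Things in the scene. Friction and masses are not known exactly. Their poses are not given: they have to be found in the camera images.
- plate: loose white ceramic plate, 16 x 60 x 80 mm (x, y, z), about 160 g; origin at its centre, x normal to its large faces. At first it lies on the rest, +x face down, z leaning 40 degrees from vertical, away from the robot: turned back 40 degrees about y it stands on its 16 x 60 mm edge. Its 60 mm width overhangs the rest by 12 mm each side (8 mm at the base), so it can be taken across y from above.
- rest: fixed grey plastic sloping rest, 36 mm wide (base 44 mm wide, 110 mm long, 8 mm thick); origin on the bench below the centre of the plate as it lies there (plate centre 53 mm up), z up, x level in the direction in which the slope rises, y across; top of the slope 83 mm above the bench
- stage: fixed low round aluminium stage, 110 mm diameter, 8 mm high; origin at the centre of its underside on the bench
- light_box: fixed white open-topped box, 200 (x) x 160 (y) x 80 mm high, closed by the hinged lid; origin at the centre of its underside, z up; x points away from the robot, from the hinge side to the handle side
- lid (a joint): lid angle, 0 closed (level), grows as the lid swings up, end stop 1.4 rad; the lid is 200 x 160 x 8 mm, about 300 g, hinged along the edge nearest the robot, so its far edge rises and comes back towards the robot; it falls shut when let go
- lid_hinge (a point): point on the hinge axis at the middle of the lid's hinge edge, 80 mm above the bench, at the lid's underside; x runs along the lid from hinge to handle side, y along the hinge axis, z out of the lid's top
- lid_handle (a point): centre of the handle's bar: a round steel bar, 10 mm diameter, 90 mm long, parallel to the hinge (y), 35 mm above the lid's top, on a post at each end; 165 mm along x and 43 mm along z from lid_hinge in the lid's axes (axes as lid_hinge). The round bar can turn in the grip
- pointer (a joint): angle of the pointer arm, measured like the lid's (0 level, grows upward): the angle the lid must be held at; between 0.45 and 0.85 rad; stiff, stays where it is set
- pointer_tip (a point): free end of the pointer arm, a dark steel bar 150 x 8 x 14 mm which pivots on the hinge axis of the lid, 22 mm beyond the lid's side edge on the box's +y side; x along the arm from its pivot
- tube_rack: bystander: aluminium tube block 70 x 110 x 48 mm with red caps; origin under its centre
- jar: bystander: round jar, 56 mm diameter, 70 mm high; origin under its centre
- slide_box: bystander: blue plastic box 80 x 55 x 35 mm; origin under its centre
Mind the look-alikes: they are no part of the job. Of the things that look like the plate, the largest one is meant. There is more than one size of the stage; the job needs the smaller.

How it is judged:
By the outcome, as a careful person would: the job done as asked, in the order asked, and still so for the second after the job is handed in, while the arm keeps its last pose, push and grip.
It also fails if it takes over 61 s, if anything falls off the work surface, if the arm or the gripper's body presses on something with over 40 N, if the wrist force passes 120 N, or if a joint passes its speed limit or range.

## Robot

A 6-joint arm with a two-finger parallel gripper is mounted at the origin on the work surface. World frame = base frame: x ahead of the robot, y to its left, z up, the work surface at z = 0. Lengths are in m, angles in degrees, forces in N, time in s.
With the tool pointing down it reaches from about 0.25 to 0.725 m from the base axis. Payload 9.7 kg.
Tool frame: the origin (TCP) lies midway between the tips of the shut fingers; the grasp point (between the pads) lies 19 mm behind it; z points along the fingers, y is the line along which they close (so a half turn about z gives the same grasp; the last joint's range is limited). The gripper opens to 85 mm and grips with 20 to 120 N. Pads are 22 mm wide; open, the fingers measure 114 mm over their backs; the gripper's body (76 mm by 85 mm) begins 54 mm behind the grasp point. The pads swing forward as they close: fully open they stand 13 mm farther back than shut.
Start: joints at [72.078, 4.979, 10.078, 95.1, 0, 90], TCP at [0.169, 0.523, 0.231] pointing down, gripper open.
Joint ranges: [-179.16, 179.16], [-48.56, 103.87], [-65.8, 70.77], [-126.05, 130.52], [-82.76, 87.17], [-180, 180]. Speed limits (degrees/s): [127.2, 127.2, 147.25, 180, 180, 180].

## Interface

Orientations are given as [roll, pitch, yaw] about the fixed x, y, z axes, in that order (R = Rz(yaw) Ry(pitch) Rx(roll)).
In Python, from workcell import * gives the robot as it stands.
- The arm moves only by the tool servo_tool, never from a script. Its argument "moves" is a list of rows, each a list of 4 numbers: the shift along the world's x, y, z in cm, then the turn about the world's z in rad. A call has 1 to 20 rows; each row is the pose to reach, as a shift and turn from the pose commanded when the call began; what a row does not reach only later rows make up. A row lasts 1/12 s, in which the tool goes at most 41.7 mm and 7.16 degrees, less where a joint would pass 70% of its speed; a pose out of reach is approached as far as the arm can. A call with a gripper value outside its range is refused whole. "claw" is the closure, from 0 (fully open) to 1 (shut), set as the call begins (left out, the last holds). The fingers move at their own pace and stop on an object; "force" is the grip in N (left out, the last holds). Time passes only in rows, so rows that repeat a pose let the fingers close. It gives the time, the measured TCP pose, the force, the opening and the grip force at its end, in the units of the state.
- get_obs(): the state, without advancing time (a new reading comes with each control period).
- camera(name): name is "scene" or "top" or "wrist"; returns the picture (400x640x3 uint8, red, green, blue); there is no depth.
- get_calibration(name): a dict with "fx", "fy", "cx", "cy" (pixels), "rvec" (rotation vector, rad) and "tvec" (3), from world to camera coordinates, as OpenCV has them; the wrist camera has in their place "tool_from_camera" (4x4, takes a point from camera to tool coordinates, whose origin is the TCP and whose axes are the flange's). Camera axes: x right, y down, z forward; pixel columns grow to the right and rows downward; lengths in m; the calibration is good to about 2 mm. A picture is of the moment at which its call begins: read the wrist's pose just before it. get_calibration takes no time and is no camera call.
- job_done(): hands the job in; it is judged then, once.
The state is a dict: "time": time; "q": joint angles; "qd": joint speeds; "joint_efforts": joint torques, N m; "ee_pos": TCP position; "tcp_rot": TCP orientation; "wrist_force": force on the tool from outside, world axes, zero at the start; "torque": the same for the moment, N m; "opening": finger opening in m; "grasp_force": force on a finger pad.
Only numpy, scipy, OpenCV 4.12 (cv2) and the standard library are available. Lean on these libraries where they do the work, as an engineer would, in place of code of your own. Each camera call takes 0.05 s, during which the arm holds its last target. There are 200 camera calls.

## Working session

There is one attempt and no reset: what is moved stays moved. The work goes in short steps, Python scripts to look and compute and a tool call to move; the robot and the scene stay as the last step left them, time stands still between calls to the robot, and variables do not carry over. Pictures are saved under pics/ and viewed, at most 10 in all, crops included, and the job is handed in when it is done.

Besides the shell and the picture viewer there is one more tool, called after "Request:" by a JSON object that holds its "op" and its "data". servo_tool: Moves the arm, as the interface text tells. Its arguments: {"type":"object","properties":{"moves":{"type":"array","items":{"type":"array","items":{"type":"number"}}},"claw":{"type":"number"},"force":{"type":"number"}},"required":["moves"]}

```bash
mkdir -p pics; ls; python3 - <<'E'
from workcell import *
import cv2,numpy as np
o=get_obs();print(o['time'],o['ee_pos'],o['tcp_rot'],o['opening'])
for n in("scene","top"):
    c=get_calibration(n);print(n,c)
    cv2.imwrite(f"pics/{n}0.png",camera(n)[:,:,::-1])
print(get_calibration("wrist"))
E
```

```text
pics
0.0 [0.16920672 0.52308875 0.23057375] [-1.79923474e+02  1.87103766e-03  1.62076768e+02] 0.08532021007479379
scene {'fx': 408.9740752973162, 'fy': 408.9740752973162, 'cx': 320.9441707593076, 'cy': 202.44232480676615, 'rvec': array([ 1.63015315,  1.64015328, -0.8541423 ]), 'tvec': array([-0.01993033, -0.22119291,  1.55546158])}
top {'fx': 498.31382109323147, 'fy': 498.31382109323147, 'cx': 331.1952499129648, 'cy': 195.65856552836647, 'rvec': array([ 2.17393142, -2.11928434,  0.15002002]), 'tvec': array([0.02182681, 0.53787047, 1.52025499])}
{'fx': 357.4918267557562, 'fy': 357.4918267557562, 'cx': 311.9079446193139, 'cy': 198.4985159399259, 'tool_from_camera': array([[-9.12694783e-04, -9.48557070e-01, -3.16604883e-01,
         8.06651332e-02],
       [ 9.99999583e-01, -8.56187822e-04, -3.17592674e-04,
        -1.42850342e-03],
       [ 3.01815310e-05, -3.16605041e-01,  9.48557456e-01,
        -1.43581676e-01],
       [ 0.00000000e+00,  0.00000000e+00,  0.00000000e+00,
         1.00000000e+00]])}
```

View pics/scene0.png

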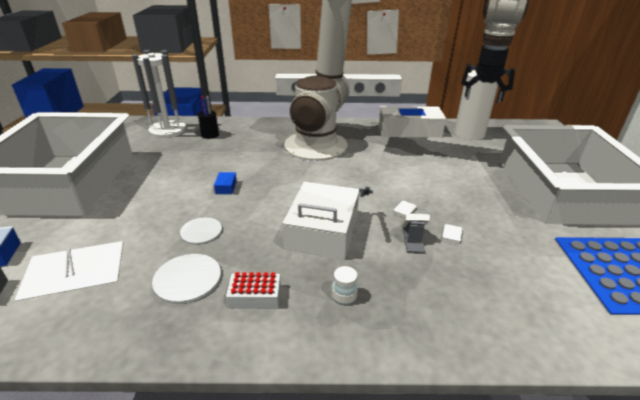

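View pics/top0.png

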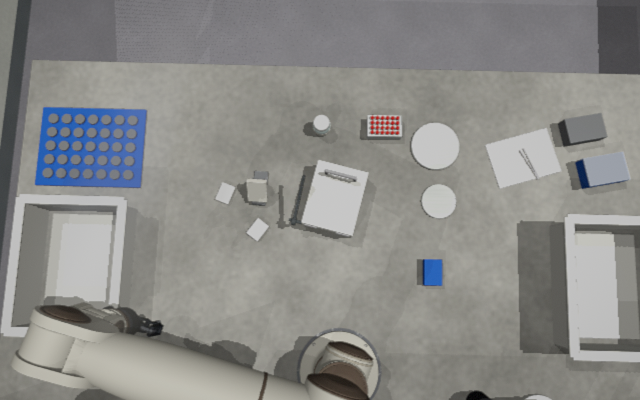

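The scene view shows the robot at the back and the top view has +x up and +y left. Top-view candidates:
- **Plates:** (258,188), tilted on the grey rest, is the one meant. (226,193) and (258,230) lie flat and are smaller.
- **Stages:** (438,201) is the smaller one and so is meant. (435,146) is larger.
- **Other things:** the pointer is at (281,205) and the lid handle at (339,176).

I'll confirm these in one enlarged crop and measure.

```bash
cat > h.py <<'E'
from workcell import *
import cv2,numpy as np
from scipy.spatial.transform import Rotation as R
def ext(n):
    """camera centre and world->camera rotation"""
    c=get_calibration(n);K=np.array([[c['fx'],0,c['cx']],[0,c['fy'],c['cy']],[0,0,1]])
    if n!='wrist': return K,cv2.Rodrigues(c['rvec'])[0],c['tvec']
    o=get_obs();T=np.eye(4);T[:3,:3]=R.from_euler('xyz',o['tcp_rot'],degrees=True).as_matrix();T[:3,3]=o['ee_pos']
    W=np.linalg.inv(T@c['tool_from_camera']);return K,W[:3,:3],W[:3,3]
def ray(E,uv):
    K,r,t=E;d=r.T@np.linalg.solve(K,[*uv,1]);return -r.T@t,d
def atz(E,uv,z):
    c,d=ray(E,uv);return c+d*(z-c[2])/d[2]
def proj(E,P):
    K,r,t=E;p=(np.atleast_2d(P)@r.T+t)@K.T;return p[:,:2]/p[:,2:]
E
python3 - <<'E'
from h import *
t=ext('top')
for n,uv,z in [('plate',(258,188),.053),('p2',(226,193),.008),('p3',(258,230),.008),('stageS',(438.5,201),.008),('stageB',(435,146),.008),('handle',(339,176),.123),('ptip',(281,188),.12),('ppiv',(281,225),.08),('lidTL',(318,161),.088),('lidTR',(368,174),.088),('lidBR',(353,237),.088),('lidBL',(302,224),.088),('rack',(384,126),.05),('jar',(321,122),.07),('slide',(432,272),.035)]:
    print(n,atz(t,uv,z).round(3))
i=cv2.imread('pics/top0.png');cv2.imwrite('pics/c1.png',cv2.resize(i[105:255,205:470],None,fx=3,fy=3,interpolation=cv2.INTER_CUBIC))
E
```

```text
plate [0.553 0.263 0.053]
p2 [0.541 0.371 0.008]
p3 [0.426 0.264 0.008]
stageS [ 0.533 -0.306  0.008]
stageB [ 0.712 -0.296  0.008]
handle [0.585 0.013 0.123]
ptip [0.545 0.185 0.12 ]
ppiv [0.438 0.184 0.08 ]
lidTL [0.636 0.078 0.088]
lidTR [ 0.599 -0.075  0.088]
lidBR [ 0.407 -0.033  0.088]
lidBL [0.442 0.121 0.088]
rack [ 0.762 -0.126  0.05 ]
jar [0.765 0.073 0.07 ]
slide [ 0.309 -0.28   0.035]
```

View pics/c1.png

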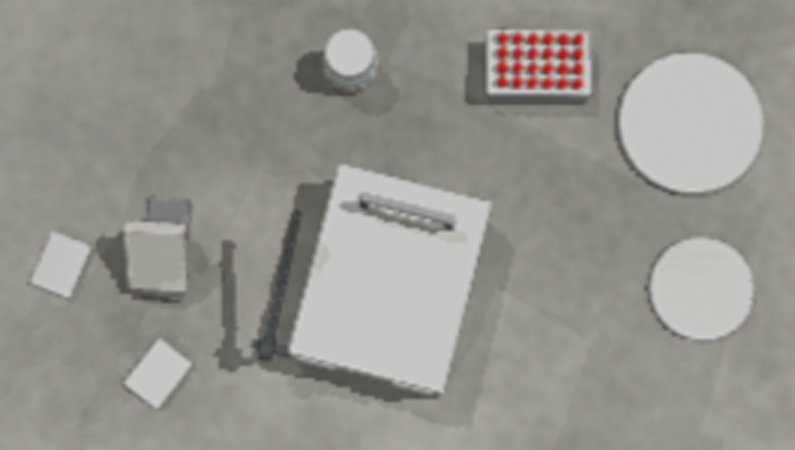

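The crop confirms it: the tilted plate sits on the grey rest at crop (157,257), with smaller flat decoys at (62,265) and (158,373). The smaller stage is at crop (701,289). The pointer bar runs (264,350)→(295,212), and the strip beside it is its shadow. Next I'll bring the wrist camera over the rest.

Request:
{"op": "servo_tool", "data": {"moves": [[4,-3,0,0.05],[8,-6,0,0.1],[12,-9,0,0.15],[16,-12,0,0.2],[20,-15,0,0.25],[24,-18,0,0.31],[28,-21,0,0.31],[31,-24,0,0.31],[32,-26,0,0.31],[32,-26,0,0.31],[32,-26,0,0.31],[32,-26,0,0.31]]}}

```text
time: 1.1
ee_pos: [0.4902, 0.2617, 0.2306]
tcp_rot: [-180.0, -0.1, 179.6]
wrist_force: [-0.5, 1.0, 0.3]
opening: 0.0854
grasp_force: 0.0
```

```bash
python3 - <<'E'
from h import *
o=get_obs();print(o['time'],o['ee_pos'],o['tcp_rot'],o['wrist_force'],max(abs(o['qd'])))
E=ext('wrist');np.savez('w1.npz',K=E[0],r=E[1],t=E[2])
i=camera('wrist')[:,:,::-1];cv2.imwrite('pics/w1.png',i)
E
```

```text
1.1 [0.49024274 0.2616551  0.23056676] [-1.79968142e+02 -6.61320851e-02  1.79630511e+02] [-0.54107934  1.02926716  0.30950819] 3.197927137643561
```

View pics/w1.png

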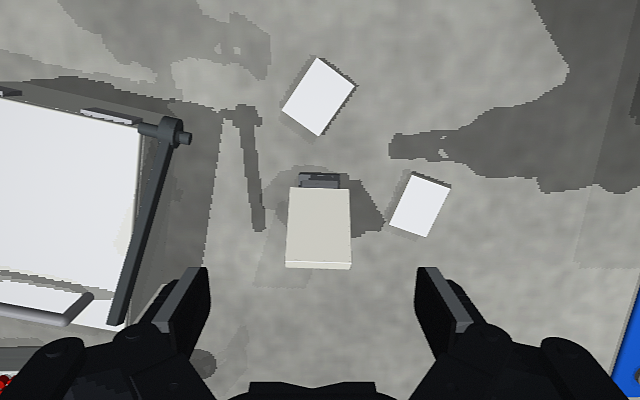

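The wrist view (up is towards the robot) shows the plate at (286–352, 187–269) and the rest's base at (300–340, 172–188). Flat decoys are at (318,95) and (420,205), and the pointer runs (178,130)→(118,322). I'll enlarge it to check the base and the corners.

```bash
python3 - <<'E'
import cv2
i=cv2.imread('pics/w1.png')[160:280,270:390];cv2.imwrite('pics/c2.png',cv2.resize(i,None,fx=5,fy=5,interpolation=cv2.INTER_NEAREST))
E
```

```text
(no output)
```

View pics/c2.png

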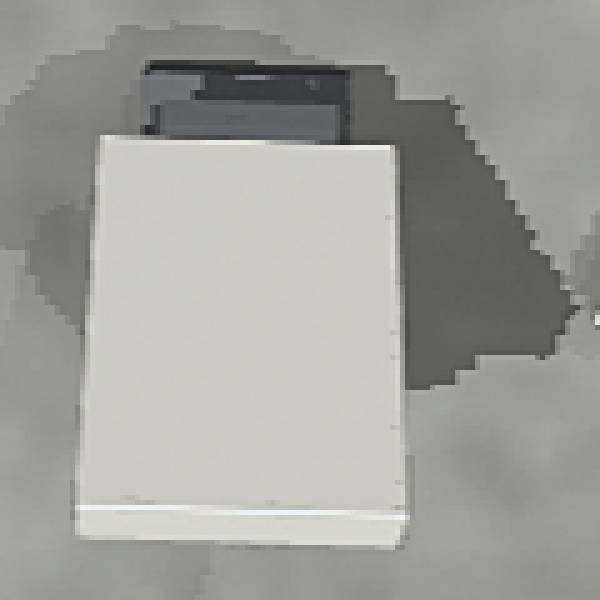

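The crop shows a lip at the lower end of the slope (crop y 100–140) sticking out towards the robot past the plate's bottom edge. That helps, because the tool can only yaw: I can tip the plate upright about the lip in a light grip. Now I'll fit the poses of plate, stage, hinge and pointer.

```bash
python3 - <<'E'
from h import *
from scipy.optimize import least_squares as LS
w=np.load('w1.npz');Ew=(w['K'],w['r'],w['t']);Et=ext('top');Es=ext('scene')
c=np.array([(100,137),(397,146),(77,507),(408,515),(77,538),(400,548)])/5+[269.6,159.6]
loc=np.array([(-8,-30,-40),(-8,30,-40),(-8,-30,40),(-8,30,40),(8,-30,40),(8,30,40)])/1e3
def pl(p):return loc@R.from_euler('zy',[p[2],p[4]]).as_matrix().T+[p[0],p[1],p[3]]
full=lambda p:(proj(Ew,pl(p))-c).ravel()
for nm,f in (('con',lambda q:full([*q,.053,np.radians(40)])),('free',full)):
    s=LS(f,[.55,.26,0] if nm=='con' else [.55,.26,0,.053,.7]);print(nm,s.x.round(4),'rms',np.sqrt(np.mean(s.fun**2)).round(2))
# stages by ellipse in top & scene
def blob(img,uv,rg):
    g=cv2.cvtColor(img,cv2.COLOR_BGR2GRAY);m=((g>185)*255).astype(np.uint8)
    n,l,st,ce=cv2.connectedComponentsWithStats(m);k=l[uv[1],uv[0]];return ce[k],st[k]
t=cv2.imread('pics/top0.png');s=cv2.imread('pics/scene0.png')
for n,i,E,uv in(('top',t,Et,(438,201)),('scene',s,Es,(201,231)),('topB',t,Et,(435,146))):
    ce,st=blob(i,uv,0);print(n,ce,st,atz(E,ce,.008).round(4), 'diam px*',st[2])
# box/pointer
L=np.array([[0,80],[0,-80],[200,-80],[200,80]])/1e3
obs=np.array([(302,224),(353,237),(368,174),(318,161)])
def lid(p):
    a=np.c_[L,np.full(4,.088)];return a@R.from_euler('z',p[2]).as_matrix().T+[p[0],p[1],0]
s=LS(lambda p:(proj(Et,lid(p))-obs).ravel(),[.42,.04,.2]);print('hinge',s.x.round(4),s.fun.round(1))
# pointer, top line and wrist
h=s.x
def ptr(a,y,d=.15):
    P=np.array([[0,y,.0],[d*np.cos(a),y,d*np.sin(a)]])
    return P@R.from_euler('z',h[2]).as_matrix().T+[h[0],h[1],.08]
for a in(.45,.55,.65,.75,.85):
    print(a,ptr(a,.106)[1].round(3),*(proj(E,ptr(a,.106)).round(1).tolist() for E in(Ew,Et,Es)))
# wrist lid
E
```

```text
con [ 0.5445  0.2653 -0.0855] rms 0.77
free [ 0.5451  0.2653 -0.0831  0.0521  0.6848] rms 0.73
top [438.61600928 200.84918794] [422 185  34  33 862] [ 0.5335 -0.3067  0.008 ] diam px* 34
scene [200.07117008 229.24728589] [180 217  41  26 829] [ 0.5351 -0.307   0.008 ] diam px* 41
topB [435.0864124  145.47020262] [ 412  123   47   46 1678] [ 0.7139 -0.2962  0.008 ] diam px* 47
hinge [ 0.4235  0.0446 -0.2201] [-0.6  0.3  0.1  0.3  0.7 -0.5 -0.2 -0.1]
0.45 [0.578 0.119 0.145] [[174.2, 129.0], [126.3, 316.2]] [[293.2, 222.4], [303.2, 175.8]] [[366.8, 190.6], [361.5, 197.3]]
0.55 [0.571 0.12  0.158] [[174.2, 129.0], [117.7, 319.4]] [[293.2, 222.4], [302.3, 177.4]] [[366.8, 190.6], [362.3, 191.2]]
0.65 [0.563 0.122 0.171] [[174.2, 129.0], [108.8, 320.8]] [[293.2, 222.4], [301.3, 179.4]] [[366.8, 190.6], [363.1, 185.1]]
0.75 [0.554 0.124 0.182] [[174.2, 129.0], [99.7, 319.8]] [[293.2, 222.4], [300.2, 181.9]] [[366.8, 190.6], [364.0, 179.1]]
0.85 [0.543 0.126 0.193] [[174.2, 129.0], [90.4, 316.2]] [[293.2, 222.4], [299.0, 185.0]] [[366.8, 190.6], [364.9, 173.2]]
```

All fits agree with the given sizes. The plate is at (0.545, 0.265), yaw −0.084, and the stage at (0.534, −0.307). The hinge is at (0.4235, 0.0446), yaw −0.22, with the pointer about 0.53 rad. Now I'll grasp the plate.

Request:
{"op": "servo_tool", "data": {"moves": [[3,0.1,-3,-0.04],[6.6,0.3,-6,-0.077],[6.6,0.3,-10,-0.077],[6.6,0.3,-13,-0.077],[6.6,0.3,-15.5,-0.077],[6.6,0.3,-17.5,-0.077],[6.6,0.3,-18.7,-0.077],[6.6,0.3,-18.7,-0.077],[6.6,0.3,-18.7,-0.077]]}}

```text
time: 1.9
ee_pos: [0.5547, 0.2672, 0.0447]
tcp_rot: [180.0, -0.0, 175.5]
wrist_force: [-0.1, -0.3, 1.0]
opening: 0.0857
grasp_force: 0.0
```

Request:
{"op": "servo_tool", "data": {"moves": [[0,0,0,0],[0,0,0,0],[0,0,0,0],[0,0,0,0],[0,0,0,0],[0,0,0,0],[0,0,0,0],[0,0,0,0],[0,0,0,0],[0,0,0,0]], "claw": 1, "force": 20}}

```text
time: 2.73
ee_pos: [0.556, 0.2669, 0.0464]
tcp_rot: [179.9, 0.1, 175.4]
wrist_force: [-0.8, 1.5, 6.7]
opening: 0.0601
grasp_force: 21.3
```

Gripped (60.1 mm opening). Now I'll pull the top back along the arc about the lip.

Request:
{"op": "servo_tool", "data": {"moves": [[-0.37,0.03,0.28],[-0.76,0.06,0.6],[-1.18,0.1,0.9],[-1.62,0.14,1.15],[-2.1,0.18,1.37],[-2.58,0.22,1.55],[-3.08,0.26,1.68],[-3.58,0.3,1.8],[-3.58,0.3,1.8],[-3.58,0.3,1.8]]}}

```text
validation failed for argument at $.mo...
```

Request:
{"op": "servo_tool", "data": {"moves": [[-0.37,0.03,0.28,0],[-0.76,0.06,0.6,0],[-1.18,0.1,0.9,0],[-1.62,0.14,1.15,0],[-2.1,0.18,1.37,0],[-2.58,0.22,1.55,0],[-3.08,0.26,1.68,0],[-3.58,0.3,1.8,0],[-3.58,0.3,1.8,0],[-3.58,0.3,1.8,0]]}}

```text
time: 3.57
ee_pos: [0.5203, 0.2697, 0.0645]
tcp_rot: [179.9, 0.2, 175.4]
wrist_force: [-0.5, -0.4, 8.9]
opening: 0.0599
grasp_force: 22.0
```

```bash
python3 - <<'E'
from h import *
o=get_obs();print(o['ee_pos'],o['wrist_force'],o['torque'],o['opening'],o['grasp_force'])
E=ext('wrist');np.savez('w2.npz',K=E[0],r=E[1],t=E[2])
a=camera('wrist')[:,:,::-1];s=camera('scene')[:,:,::-1]
cv2.imwrite('pics/w2.png',a);cv2.imwrite('pics/s2.png',s)
b=cv2.resize(s[150:290,330:490],(480,420),interpolation=cv2.INTER_CUBIC)
a2=cv2.resize(a[180:400,200:440],None,fx=1.3,fy=1.3);o=np.zeros((420,800,3),np.uint8)
o[:a2.shape[0],:a2.shape[1]]=a2;o[:,320:]=b;cv2.imwrite('pics/c3.png',o)
E
```

```text
[0.52032048 0.26965948 0.06451028] [-0.4639596  -0.44684639  8.89859467] [-0.24433782  0.09462098 -0.02793379] 0.05993836173806663 22.001924514770508
```

View pics/c3.png

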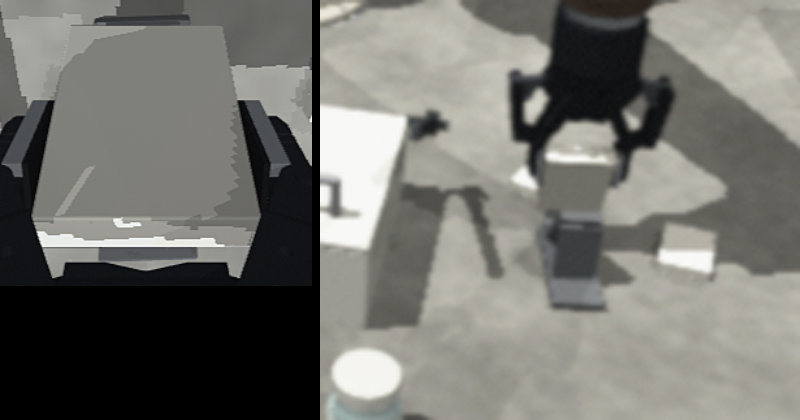

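Left (wrist): the plate's broad face runs crop (70,26)–(222,26) at the bottom to (33,216)–(260,216) at the top edge. Right (scene): it looks near upright above the rest. I'll measure the tilt.

```bash
python3 - <<'E'
from h import *
from scipy.optimize import least_squares as LS
w=np.load('w2.npz');E=(w['K'],w['r'],w['t'])
c=np.array([(70,26),(222,26),(33,216),(260,217)])/1.3+[199.7,179.7]
loc=np.array([(-8,-30,-40),(-8,30,-40),(-8,-30,40),(-8,30,40)])/1e3
f=lambda p:(proj(E,loc@R.from_euler('zy',[p[2],p[3]]).as_matrix().T+[p[0],p[1],p[4]])-c).ravel()
s=LS(f,[.52,.265,-.08,0,.07]);print(s.x.round(4),np.degrees(s.x[3]).round(1),s.fun.round(1))
o=get_obs();print(o['ee_pos'])
E
```

```text
[ 0.5195  0.2678 -0.1193  0.3457  0.0679] 19.8 [-2.3 -0.7 -3.3  1.2  1.5  0.6  2.2 -0.9]
[0.52032921 0.26966053 0.06450501]
```

The plate rotated about halfway and is now about 20° from vertical, so its bottom slid along the lip. At 20° the rest can be corrected by pressing the lower edge on the stage and dragging towards the robot, which needs only a modest friction of about 0.2. I'll lift and carry it over.

Request:
{"op": "servo_tool", "data": {"moves": [[0,0,3,0],[0,0,6,0],[0,0,10,0],[0,0,14,0],[0,0,18,0],[0,0,22,0],[0,-3,23,0],[0,-7,23,0],[0,-11,23,0],[0,-15,23,0],[0.5,-19,23,0],[1,-23,23,0],[1,-27,23,0],[1.5,-31,23,0],[1.5,-35,23,0],[2,-39,23,0],[2.5,-43,23,0],[3,-47,23,0],[3.4,-51,23,0],[3.4,-54,23,0]]}}

```text
time: 5.33
ee_pos: [0.5532, -0.2737, 0.2918]
tcp_rot: [180.0, -0.0, 175.4]
wrist_force: [0.8, -0.4, -1.6]
opening: 0.0599
grasp_force: 23.6
```

Request:
{"op": "servo_tool", "data": {"moves": [[0,-2,0,0],[0,-3.6,0,0],[0,-3.6,-3,0],[0,-3.6,-7,0],[0,-3.6,-11,0],[0,-3.6,-15,0],[0,-3.6,-18,0],[0,-3.6,-20.5,0],[0,-3.6,-22.5,0],[0,-3.6,-23.5,0],[0,-3.6,-23.5,0],[0,-3.6,-23.5,0]]}}

```text
time: 6.33
ee_pos: [0.5535, -0.3067, 0.0579]
tcp_rot: [180.0, 0.0, 175.4]
wrist_force: [-0.4, -0.2, -0.5]
opening: 0.0598
grasp_force: 23.6
```

Request:
{"op": "servo_tool", "data": {"moves": [[0,0,-0.4,0],[0,0,-0.8,0],[0,0,-1.1,0],[0,0,-1.3,0],[0,0,-1.3,0],[0,0,-1.3,0]]}}

```text
time: 6.83
ee_pos: [0.5534, -0.3067, 0.0443]
tcp_rot: [180.0, 0.0, 175.4]
wrist_force: [-0.1, 0.6, -1.4]
opening: 0.0597
grasp_force: 23.6
```

Request:
{"op": "servo_tool", "data": {"moves": [[0,0,-0.1,0],[0,0,-0.2,0],[0,0,-0.3,0],[0,0,-0.3,0],[0,0,-0.3,0]]}}

```text
time: 7.25
ee_pos: [0.5542, -0.3069, 0.0434]
tcp_rot: [-180.0, 0.2, 175.4]
wrist_force: [-1.4, 1.5, 9.8]
opening: 0.0596
grasp_force: 24.9
```

Contact with about 11 N of press. Dragging back 20 mm.

Request:
{"op": "servo_tool", "data": {"moves": [[-0.2,0.02,-0.05,0],[-0.4,0.03,-0.05,0],[-0.6,0.05,-0.05,0],[-0.8,0.07,-0.05,0],[-1.0,0.08,-0.05,0],[-1.2,0.1,-0.05,0],[-1.4,0.12,-0.05,0],[-1.6,0.13,-0.05,0],[-1.8,0.15,-0.05,0],[-2.0,0.16,-0.05,0],[-2.0,0.16,-0.05,0],[-2.0,0.16,-0.05,0]]}}

```text
time: 8.25
ee_pos: [0.535, -0.3059, 0.0434]
tcp_rot: [-179.9, 0.3, 175.4]
wrist_force: [1.2, -0.0, 10.2]
opening: 0.0597
grasp_force: 24.9
```

```bash
python3 - <<'E'
from h import *
o=get_obs();print(o['ee_pos'],o['wrist_force'],o['torque'],o['opening'])
E=ext('wrist');np.savez('w3.npz',K=E[0],r=E[1],t=E[2])
a=camera('wrist')[:,:,::-1];s=camera('scene')[:,:,::-1]
cv2.imwrite('pics/w3.png',a);cv2.imwrite('pics/s3.png',s)
b=cv2.resize(s[160:260,150:250],(300,300),interpolation=cv2.INTER_CUBIC)
a2=cv2.resize(a[180:400,200:440],None,fx=2,fy=2);o=np.zeros((440,780,3),np.uint8)
o[:,:480]=a2;o[:300,480:]=b;cv2.imwrite('pics/c4.png',o)
E
```

```text
[ 0.53498404 -0.3058613   0.04338521] [ 1.24474303 -0.03609877 10.23103484] [ 0.03895673 -0.1091127   0.02310074] 0.05969864427099306
```

View pics/c4.png

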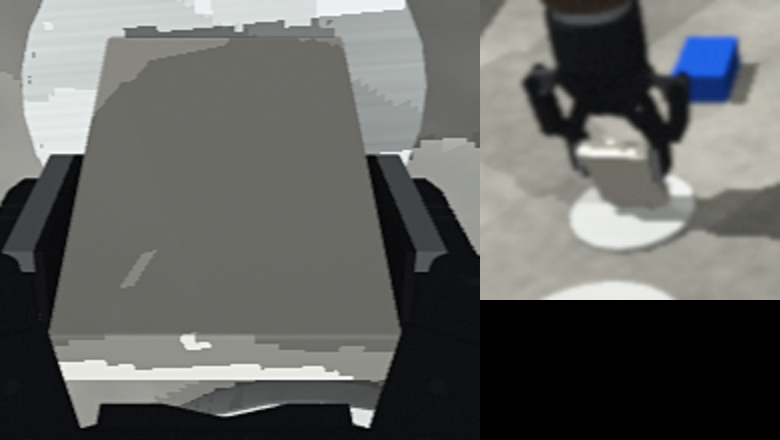

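The plate's face runs crop (107,37)–(343,37) at the bottom to (50,331)–(400,331) at the top, much as before. The scene inset shows it still leaning on the stage, so the foot slid. I'll check this with a fit.

```bash
python3 - <<'E'
from h import *
from scipy.optimize import least_squares as LS
w=np.load('w3.npz');E=(w['K'],w['r'],w['t'])
c=np.array([(107,37),(343,37),(50,331),(400,331)])/2+[199.75,179.75]
loc=np.array([(-8,-30,-40),(-8,30,-40),(-8,-30,40),(-8,30,40)])/1e3
f=lambda p:(proj(E,loc@R.from_euler('zy',[p[2],p[3]]).as_matrix().T+[p[0],p[1],p[4]])-c).ravel()
s=LS(f,[.52,-.3,-.08,0,.05]);print(s.x.round(4),np.degrees(s.x[3]).round(1),s.fun.round(1))
x,y,yaw,th,z=s.x
for lx,lz in((-8,-40),(8,-40),(8,40)): print(lx,lz,(x*1e3+lx*np.cos(th)+lz*np.sin(th)).round(1),(z*1e3-lx*np.sin(th)+lz*np.cos(th)).round(1))
for th in(0,10,20,25):
    # predict rows assuming corner +x-z on stage, grasp x = tcp
    t=np.radians(th)
E
```

```text
[ 0.5334 -0.3076 -0.1119  0.3493  0.047 ] 20.0 [-1.9 -0.5 -3.5  0.9  1.3  0.4  2.3 -0.6]
-8 -40 512.2 12.1
8 -40 527.3 6.7
8 40 554.6 81.8
```

Two independent cues agree at 20°, and contact friction is low. So I'll hook the foot behind the stage's far 8 mm rim, in the gap before the large stage, and pull the top back there.

Request:
{"op": "servo_tool", "data": {"moves": [[0,0,1.5,0],[0,0,3,0],[2.5,-0.2,3.5,0],[5.5,-0.5,3.5,0],[8,-0.8,3.5,0],[8.8,-0.8,3.5,0],[8.8,-0.8,2,0],[8.8,-0.8,0.6,0],[8.8,-0.8,0,0],[8.8,-0.8,-0.3,0],[8.8,-0.8,-0.4,0],[8.8,-0.8,-0.4,0]]}}

```text
time: 9.35
ee_pos: [0.6214, -0.3133, 0.0374]
tcp_rot: [-180.0, 0.0, 175.4]
wrist_force: [-0.4, -0.8, -1.5]
opening: 0.06
grasp_force: 23.6
```

Not touching yet; down 1.5 mm, then feel back for the rim.

Request:
{"op": "servo_tool", "data": {"moves": [[0,0,-0.1,0],[0,0,-0.17,0],[-0.1,0,-0.17,0],[-0.3,0.02,-0.17,0],[-0.5,0.04,-0.17,0],[-0.6,0.05,-0.17,0],[-0.6,0.05,-0.17,0]]}}

```text
time: 9.93
ee_pos: [0.6153, -0.3127, 0.0356]
tcp_rot: [-180.0, 0.0, 175.4]
wrist_force: [-0.7, 0.0, 2.2]
opening: 0.0599
grasp_force: 23.7
```

Request:
{"op": "servo_tool", "data": {"moves": [[-0.15,0.01,0,0],[-0.3,0.02,0,0],[-0.3,0.02,0,0]]}}

```text
time: 10.18
ee_pos: [0.6125, -0.3125, 0.0355]
tcp_rot: [-180.0, 0.0, 175.4]
wrist_force: [0.6, 0.0, 3.0]
opening: 0.0595
grasp_force: 24.0
```

Request:
{"op": "servo_tool", "data": {"moves": [[-0.15,0.01,0,0],[-0.3,0.02,0,0],[-0.3,0.02,0,0]]}}

```text
time: 10.43
ee_pos: [0.6097, -0.3123, 0.0355]
tcp_rot: [-180.0, 0.1, 175.4]
wrist_force: [2.6, -1.2, 3.7]
opening: 0.0597
grasp_force: 24.0
```

Request:
{"op": "servo_tool", "data": {"moves": [[-0.15,0.01,0,0],[-0.3,0.02,0,0],[-0.3,0.02,0,0]]}}

```text
time: 10.68
ee_pos: [0.6074, -0.3121, 0.0358]
tcp_rot: [-180.0, 0.1, 175.4]
wrist_force: [6.1, -0.4, 3.7]
opening: 0.0595
grasp_force: 24.0
```

Rim found at about x=0.610. Continue the pull.

Request:
{"op": "servo_tool", "data": {"moves": [[-0.2,0.02,0.02,0],[-0.4,0.03,0.04,0],[-0.6,0.05,0.06,0],[-0.8,0.06,0.08,0],[-1.0,0.08,0.08,0],[-1.2,0.1,0.08,0],[-1.2,0.1,0.08,0],[-1.2,0.1,0.08,0]]}}

```text
time: 11.35
ee_pos: [0.5947, -0.311, 0.0359]
tcp_rot: [-180.0, 0.0, 175.4]
wrist_force: [4.8, -0.4, 0.6]
opening: 0.0597
grasp_force: 23.7
```

```bash
python3 - <<'E'
from h import *
o=get_obs();print(o['ee_pos'],o['wrist_force'],o['torque'],o['opening'])
E=ext('wrist');np.savez('w4.npz',K=E[0],r=E[1],t=E[2])
a=camera('wrist')[:,:,::-1];cv2.imwrite('pics/w4.png',a)
cv2.imwrite('pics/c5.png',cv2.resize(a[180:400,200:440],None,fx=2.5,fy=2.5,interpolation=cv2.INTER_NEAREST))
E
```

```text
[ 0.59472471 -0.31101304  0.03591666] [ 4.7988638  -0.38113023  0.62089641] [-0.13678971 -1.15304288  0.03082637] 0.05969562968042057
```

View pics/c5.png

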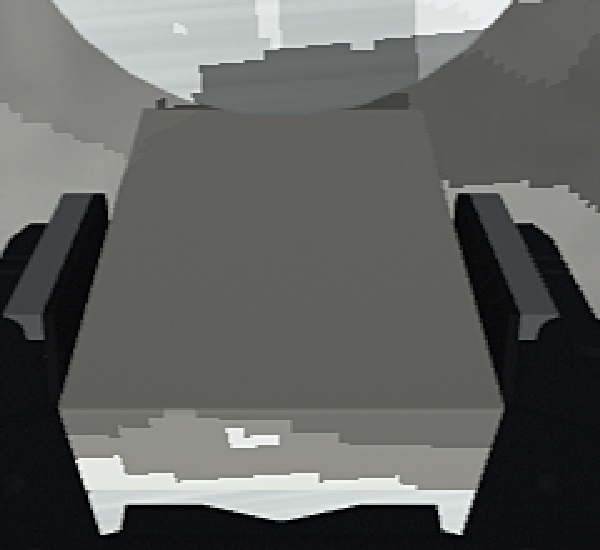

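The top face now spans rows 408–490 in the crop, taller than before, and the face corners are (140,108), (425,108), (58,408) and (502,408). The plate has rotated; I'll fit the angle.

```bash
python3 - <<'E'
from h import *
from scipy.optimize import least_squares as LS
loc=np.array([(-8,-30,-40),(-8,30,-40),(-8,-30,40),(-8,30,40),(8,-30,40),(8,30,40)])/1e3
for n,k,c in(('w3',2,[(107,37),(343,37),(50,331),(400,331),(62,380),(389,380)]),('w4',2.5,[(140,108),(425,108),(58,408),(502,408),(79,490),(485,490)])):
    w=np.load(n+'.npz');E=(w['K'],w['r'],w['t']);c=np.array(c)/k+[199.8,179.8]
    f=lambda p:(proj(E,loc@R.from_euler('zyx',[p[2],p[3],p[5]]).as_matrix().T+[p[0],p[1],p[4]])-c).ravel()
    s=LS(f,[.55,-.3,-.08,0,.05,0]);print(n,s.x.round(4),np.degrees(s.x[3]).round(1),s.fun.round(1))
E
```

```text
w3 [ 0.5334 -0.3072 -0.0839  0.3478  0.0474  0.028 ] 19.9 [ 0.7  0.4 -0.6  0.2 -0.8  0.8  1.   0.7 -0.  -1.  -0.2 -1. ]
w4 [ 0.6011 -0.3129 -0.0745  0.147   0.0388  0.0181] 8.4 [ 1.5  0.2 -1.4 -0.2  1.   0.8 -0.6  0.7 -2.1 -0.8  1.6 -0.7]
```

Tilt is now 8.4°, and the foot's far corner is ahead of the grip, so pressing down will self-align it. I'll pull a little more, then lift and set it on the stage centre.

Request:
{"op": "servo_tool", "data": {"moves": [[-0.15,0.01,0,0],[-0.3,0.02,0,0],[-0.4,0.03,0,0],[-0.4,0.03,0,0],[-0.2,0.03,1,0],[-0.2,0.03,2.5,0],[-2,0.2,2.8,0],[-4.5,0.4,2.8,0],[-6.5,0.6,2.8,0],[-7,0.6,2.8,0],[-7,0.6,2.2,0],[-7,0.6,1.5,0],[-7,0.6,1.1,0],[-7,0.6,1.1,0]]}}

```text
time: 12.57
ee_pos: [0.5243, -0.3045, 0.0449]
tcp_rot: [179.9, -0.1, 175.4]
wrist_force: [-0.9, 0.0, -2.4]
opening: 0.0596
grasp_force: 23.5
```

Request:
{"op": "servo_tool", "data": {"moves": [[0,0,-0.1,0],[0,0,-0.2,0],[0,0,-0.3,0],[0,0,-0.4,0],[0,0,-0.4,0]]}}

```text
time: 12.98
ee_pos: [0.5247, -0.305, 0.0431]
tcp_rot: [-180.0, 0.0, 175.4]
wrist_force: [1.0, -0.1, -0.6]
opening: 0.0601
grasp_force: 23.6
```

Request:
{"op": "servo_tool", "data": {"moves": [[0,0,-0.15,0],[0,0,-0.3,0],[0,0,-0.4,0],[0,0,-0.4,0],[0,0,-0.4,0]]}}

```text
time: 13.4
ee_pos: [0.5256, -0.3052, 0.0426]
tcp_rot: [-179.9, 0.2, 175.4]
wrist_force: [-4.7, 4.4, 20.8]
opening: 0.0596
grasp_force: 25.9
```

```bash
python3 - <<'E'
from h import *
o=get_obs();print(o['ee_pos'],o['wrist_force'],o['torque'],o['opening'])
E=ext('wrist');np.savez('w5.npz',K=E[0],r=E[1],t=E[2])
a=camera('wrist')[:,:,::-1];cv2.imwrite('pics/w5.png',a)
cv2.imwrite('pics/c6.png',cv2.resize(a[180:400,200:440],None,fx=2.5,fy=2.5,interpolation=cv2.INTER_NEAREST))
E
```

```text
[ 0.52562405 -0.3051929   0.04256489] [-4.65865066  4.44577353 20.75984689] [ 1.17851753  0.99686109 -0.01357046] 0.05957501513210152
```

View pics/c6.png

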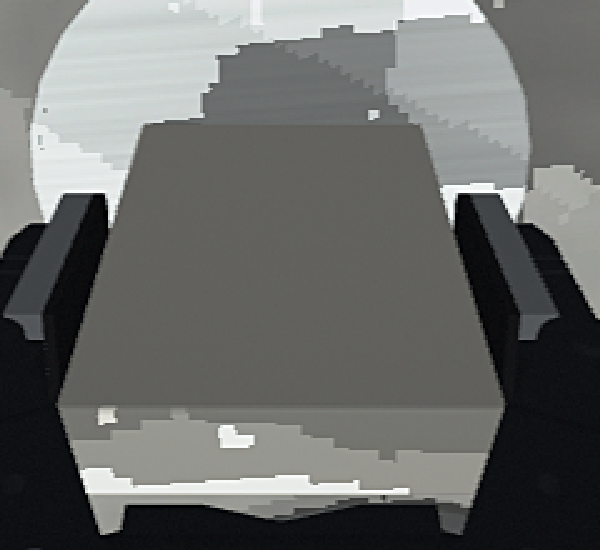

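The foot edge is at (142,124)–(422,124), the top at (58,406)–(502,406), and the far top edge at row 494. The stage circle is visible on both sides (30–530). Fitting again.

```bash
python3 - <<'E'
from h import *
from scipy.optimize import least_squares as LS
loc=np.array([(-8,-30,-40),(-8,30,-40),(-8,-30,40),(-8,30,40),(8,-30,40),(8,30,40)])/1e3
w=np.load('w5.npz');E=(w['K'],w['r'],w['t']);c=np.array([(142,124),(422,124),(58,406),(502,406),(80,494),(484,494)])/2.5+[199.8,179.8]
f=lambda p:(proj(E,loc@R.from_euler('zyx',[p[2],p[3],p[5]]).as_matrix().T+[p[0],p[1],p[4]])-c).ravel()
s=LS(f,[.55,-.3,-.08,0,.05,0]);print(s.x.round(4),np.degrees(s.x[3]).round(1),s.fun.round(1))
# stage edge in this picture: leftmost/rightmost at crop (30,150),(530,150)
for u,v in((30,150),(530,150)): print(atz(E,(u/2.5+199.8,v/2.5+179.8),.008).round(4))
E
```

```text
[ 0.5343 -0.3073 -0.0751  0.0931  0.0451  0.0111] 5.3 [ 1.2  0.2 -1.1 -0.1  1.5  1.  -1.   0.9 -2.6 -1.   2.  -1.1]
[ 0.5235 -0.3616  0.008 ]
[ 0.5322 -0.2527  0.008 ]
```

Centred at (0.534, −0.307), with a residual tilt of 5° or less, which settles by itself. I'll relax the press, then release.

Request:
{"op": "servo_tool", "data": {"moves": [[0,0,0.2,0],[0,0,0.4,0],[0,0,0.4,0]]}}

```text
time: 13.7
ee_pos: [0.5245, -0.3051, 0.0432]
tcp_rot: [-180.0, 0.0, 175.4]
wrist_force: [-0.5, 0.3, -1.4]
opening: 0.0597
grasp_force: 23.6
```

Request:
{"op": "servo_tool", "data": {"moves": [[0,0,0,0],[0,0,0,0],[0,0,0,0],[0,0,0,0],[0,0,0,0],[0,0,0,0],[0,0,0,0],[0,0,0,0]], "claw": 0}}

```text
time: 14.37
ee_pos: [0.5245, -0.305, 0.0429]
tcp_rot: [-180.0, -0.0, 175.4]
wrist_force: [0.1, 0.2, -0.3]
opening: 0.085
grasp_force: 0.0
```

Request:
{"op": "servo_tool", "data": {"moves": [[0,0,1,0],[0,0,3,0],[0,0,6,0],[0,0,10,0],[0,0,14,0],[0,0,18,0],[0,0,22,0],[0,0,24,0],[0,0,24,0],[0,0,24,0]]}}

```text
time: 15.2
ee_pos: [0.5249, -0.3052, 0.285]
tcp_rot: [-179.9, 0.2, 175.4]
wrist_force: [-0.3, 0.6, -0.1]
opening: 0.0856
grasp_force: 0.0
```

```bash
python3 - <<'E'
from h import *
o=get_obs();print(o['time'],o['ee_pos'],o['tcp_rot'],o['q'])
i=cv2.imread('pics/s3.png');s=camera('scene')[:,:,::-1].copy();cv2.imwrite('pics/s6.png',s)
t=camera('top')[:,:,::-1].copy();cv2.imwrite('pics/t6.png',t)
Es,Et=ext('scene'),ext('top')
loc=np.array([(a,b,c) for a in(-8,8) for b in(-30,30) for c in(-40,40)])/1e3
P=loc@R.from_euler('z',-.08).as_matrix().T+[.534,-.307,.048]
for q in proj(Es,P): cv2.circle(s,tuple(np.int32(q.round())),0,(0,0,255),-1)
a=cv2.resize(s[180:280,150:250],(400,400),interpolation=cv2.INTER_NEAREST)
b=cv2.resize(cv2.imread('pics/s6.png')[160:260,320:420],(400,400),interpolation=cv2.INTER_NEAREST)
cv2.imwrite('pics/c7.png',np.hstack([a,b]))
E
```

```text
15.2 [ 0.52485477 -0.30524351  0.28501622] [-1.79912859e+02  1.74578937e-01  1.75428933e+02] [-3.01798355e+01  1.47819663e+01  2.73491113e+01  1.02372051e+02
 -3.12365106e-03 -2.56086415e+01]
```

View pics/c7.png

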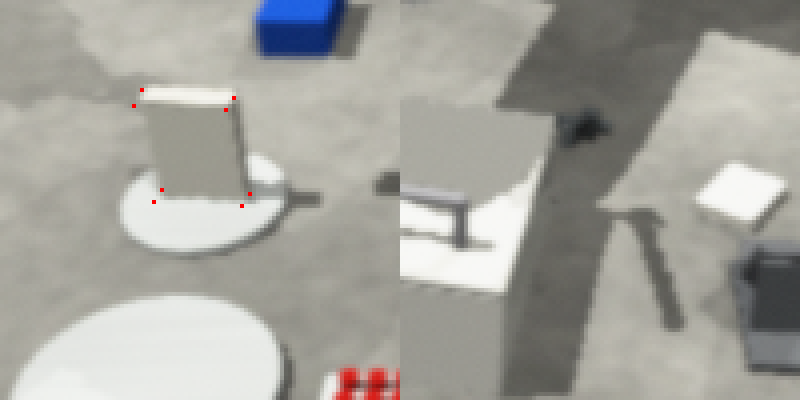

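The plate stands upright and centred on the small stage at crop (190,150), and the projected model corners (red) match within 1–2 px. Next I'll measure the pointer numerically from its +y side, with the tool yawed to 77.4°, the same yaw the handle grip needs.

Request:
{"op": "servo_tool", "data": {"moves": [[0,3,0,-0.12],[0,7,0,-0.24],[0,11,0,-0.36],[0,15,0,-0.48],[0,19,0,-0.6],[0,23,0,-0.72],[0,27,0,-0.84],[0.5,31,0,-0.96],[0.5,35,0,-1.08],[1,39,0,-1.2],[1,43,0,-1.32],[1.5,47,-1,-1.44],[1.5,51,-3,-1.56],[1.6,54,-5,-1.68],[1.6,55.4,-5,-1.71],[1.6,55.4,-5,-1.71],[1.6,55.4,-5,-1.71],[1.6,55.4,-5,-1.71]]}}

```text
time: 16.8
ee_pos: [0.54, 0.2486, 0.2322]
tcp_rot: [-179.9, 0.1, 77.5]
wrist_force: [0.4, -0.6, 0.1]
opening: 0.0853
grasp_force: 0.0
```

```bash
cat > fit.py <<'E'
from h import *
from scipy.optimize import minimize
def mask(i):
    return (cv2.cvtColor(i,cv2.COLOR_BGR2GRAY)).astype(float)
C=np.array([(a,b,c) for a in(0,150) for b in(-4,4) for c in(-7,7)])/1e3
def bar(h,a,y=.106):
    P=C@R.from_euler('y',-a).as_matrix().T+[0,y,0]
    return P@R.from_euler('z',h[2]).as_matrix().T+[h[0],h[1],.08]
def score(E,g,P,S=4):
    """contrast: mean inside hull minus mean in a ring around it (negative when on the dark bar)"""
    q=cv2.convexHull(np.float32(proj(E,P))).reshape(-1,2)
    m=np.zeros(g.shape,np.uint8);cv2.fillConvexPoly(m,np.int32(q*16),255,cv2.LINE_AA,4)
    d=cv2.dilate(m,np.ones((7,7),np.uint8));mi=m/255.;r=d/255.-mi
    return (g*mi).sum()/mi.sum()-(g*r).sum()/r.sum()
E
python3 - <<'E'
from fit import *
o=get_obs();print(o['time'],o['ee_pos'],o['tcp_rot'])
E=ext('wrist');np.savez('w7.npz',K=E[0],r=E[1],t=E[2]);cv2.imwrite('pics/w7.png',camera('wrist')[:,:,::-1])
h0=[.4235,.0446,-.2201]
w=np.load('w1.npz');V={'w1':((w['K'],w['r'],w['t']),mask(cv2.imread('pics/w1.png'))),'w7':(E,mask(cv2.imread('pics/w7.png'))),'top':(ext('top'),mask(cv2.imread('pics/top0.png')))}
A=np.arange(.4,.9,.025)
for k,(e,g) in V.items(): print(k,proj(e,bar(h0,.55)).min(0),proj(e,bar(h0,.55)).max(0),[round(score(e,g,bar(h0,a))) for a in A])
def f(p,ks): return sum(score(*V[k],bar(p[:3],p[3])) for k in ks)
for ks in(['w1'],['w7'],['w1','w7'],['w1','w7','top']):
    s=minimize(f,[*h0,.55],args=(ks,),method='Nelder-Mead',options=dict(initial_simplex=np.array([*h0,.55])+np.vstack([np.zeros(4),np.diag([.004,.004,.03,.08])]),maxiter=400));print(ks,s.x.round(4),round(s.fun,1))
E
```

```text
16.8 [0.54002965 0.2485987  0.23220908] [-1.79934676e+02  6.81324957e-02  7.75374299e+01]
w1 [107.78112557 124.40273387] [181.29022218 321.56199416] [-15, -17, -17, -16, -17, -27, -43, -50, -48, -41, -30, -19, -10, -4, 2, 9, 16, 20, 18, 15]
w7 [233.89965421 289.60241386] [392.67213579 367.44473175] [23, 10, -4, -18, -29, -63, -92, -79, -45, -24, -6, 12, 27, 32, 31, 29, 24, 17, 13, 11]
top [291.42497517 176.19185389] [304.06407602 223.74793916] [-35, -36, -36, -36, -35, -35, -35, -34, -34, -33, -32, -32, -31, -30, -29, -28, -27, -26, -25, -25]
['w1'] [ 0.428   0.0396 -0.2155  0.5212] -59.7
['w7'] [ 0.4258  0.0393 -0.2187  0.522 ] -110.2
['w1', 'w7'] [ 0.4276  0.0397 -0.2062  0.5385] -167.4
['w1', 'w7', 'top'] [ 0.4262  0.0417 -0.222   0.5458] -197.1
```

All views agree on a pointer angle of about 0.54 rad. Now to grasp the handle bar at about (0.585, 0.008, 0.123).

Request:
{"op": "servo_tool", "data": {"moves": [[1,-4,0,0],[2,-8,0,0],[3,-12,0,0],[4,-16,0,0],[4.5,-20,0,0],[4.5,-23,0,0],[4.5,-24,-2,0],[4.5,-24,-5,0],[4.5,-24,-8.5,0],[4.5,-24,-11,0],[4.5,-24,-12.5,0],[4.5,-24,-12.9,0],[4.5,-24,-12.9,0],[4.5,-24,-12.9,0]]}}

```text
time: 18.02
ee_pos: [0.5858, 0.0083, 0.1054]
tcp_rot: [179.9, -0.0, 77.4]
wrist_force: [0.5, -0.1, 0.5]
opening: 0.0852
grasp_force: 0.0
```

Request:
{"op": "servo_tool", "data": {"moves": [[0,0,0,0],[0,0,0,0],[0,0,0,0],[0,0,0,0],[0,0,0,0],[0,0,0,0],[0,0,0,0],[0,0,0,0],[0,0,0,0],[0,0,0,0],[0,0,0,0],[0,0,0,0]], "claw": 1, "force": 40}}

```text
time: 19.02
ee_pos: [0.5868, 0.0088, 0.1044]
tcp_rot: [179.8, -0.0, 77.4]
wrist_force: [5.8, -1.2, -0.6]
opening: 0.0086
grasp_force: 39.0
```

Request:
{"op": "servo_tool", "data": {"moves": [[-0.1,0.05,0.8,0],[-0.4,0.11,1.63,0],[-0.7,0.18,2.42,0],[-1.05,0.26,3.19,0],[-1.45,0.35,3.95,0],[-1.86,0.44,4.69,0],[-2.32,0.54,5.4,0],[-2.81,0.65,6.09,0],[-3.33,0.77,6.75,0],[-3.88,0.89,7.38,0],[-4.41,1.01,7.93,0],[-4.41,1.01,7.93,0],[-4.41,1.01,7.93,0],[-4.41,1.01,7.93,0]]}}

```text
time: 20.18
ee_pos: [0.5428, 0.0191, 0.1847]
tcp_rot: [179.7, -0.1, 77.5]
wrist_force: [9.8, -0.9, 5.7]
opening: 0.0081
grasp_force: 40.3
```

```bash
python3 - <<'E'
from fit import *
o=get_obs();print(o['time'],o['ee_pos'],o['wrist_force'],o['opening'])
b0=np.array([.5868,.0088,.1044]);d=o['ee_pos']-b0;u=np.array([np.cos(-.22),np.sin(-.22),0])
dx,dz=d@u,d[2];print('along',dx,dz)
th0=np.arctan2(43,165)
# angle from z alone, from x alone, and combined
print('z',np.arcsin((43+dz*1e3)/np.hypot(165,43))-th0,'comb',np.arctan2(43+dz*1e3,165+dx*1e3)-th0)
s=camera('scene')[:,:,::-1].copy();cv2.imwrite('pics/s8.png',s);cv2.imwrite('pics/t8.png',camera('top')[:,:,::-1])
E=ext('wrist');np.savez('w8.npz',K=E[0],r=E[1],t=E[2]);cv2.imwrite('pics/w8.png',camera('wrist')[:,:,::-1])
# pointer angle with hinge line pinned by the handle, s along the hinge axis and yaw free with priors
V={n:((lambda w:(w['K'],w['r'],w['t']))(np.load(n+'.npz')),mask(cv2.imread(f'pics/{n}.png'))) for n in('w1','w7')}
def f(p):
    # wrist-camera offsets allowed ~2 mm: p[0]=u coord, p[1]=along-axis, p[2]=yaw
    v=np.array([np.cos(p[2]),np.sin(p[2])]);n=np.array([-v[1],v[0]]);hh=v*p[0]+n*p[1]
    return sum(score(*V[k],bar([*hh,p[2]],p[3])) for k in V)+3*(((p[0]-.4055)/.0015)**2+((p[2]+.22)/.01)**2)
for a0 in(.5,.53,.56,.59):
    q=[.4055,.134,-.22,a0];r=minimize(f,q,method='Nelder-Mead',options=dict(initial_simplex=np.array(q)+np.vstack([np.zeros(4),np.diag([.002,.004,.01,.03])]),maxiter=400));print(r.x.round(4),round(r.fun,1))
E
```

```text
20.1833 [0.54283844 0.01912564 0.18465897] [ 9.75249945 -0.92647338  5.72552323] 0.008086837487288577
along -0.0451553328582603 0.08025896915471085
z 0.5530254840615512 comb 0.5445062159701928
[ 0.4061  0.1343 -0.2227  0.5345] -164.4
[ 0.4063  0.1343 -0.223   0.5373] -164.5
[ 0.4063  0.1345 -0.2227  0.5417] -164.6
[ 0.4061  0.1349 -0.2231  0.5423] -164.7
```

The handle kinematics put the lid at about 0.545 rad and the pointer fit gives 0.54. I'll relieve the small radial strain, settle, and make a final check.

Request:
{"op": "servo_tool", "data": {"moves": [[0.07,-0.01,0.03,0],[0.13,-0.03,0.05,0],[0.13,-0.03,0.05,0],[0.13,-0.03,0.05,0],[0.13,-0.03,0.05,0],[0.13,-0.03,0.05,0]]}}

```text
time: 20.83
ee_pos: [0.5434, 0.019, 0.1842]
tcp_rot: [179.9, -0.0, 77.5]
wrist_force: [6.6, 1.6, 2.8]
opening: 0.0082
grasp_force: 40.0
```

```bash
python3 - <<'E'
from fit import *
o=get_obs();d=o['ee_pos']-np.array([.5868,.0088,.1044]);dx=d@[np.cos(.22),-np.sin(.22),0]
print(o['time'],o['wrist_force'],o['opening'],o['grasp_force'],max(abs(o['qd'])),'lid',np.arctan2(43+d[2]*1e3,165+dx*1e3)-np.arctan2(43,165))
s=camera('scene')[:,:,::-1];a=cv2.imread('pics/s6.png')
print('plate region change',np.abs(s[195:235,180:215].astype(int)-a[195:235,180:215]).mean())
# image check of the lid angle: score of predicted far-edge (8 mm face) and of pointer in scene picture
g=mask(s);E=ext('scene');v=np.array([np.cos(-.222),np.sin(-.222)]);hh=v*.406+np.array([-v[1],v[0]])*.134
sob=np.hypot(cv2.Sobel(g,-1,1,0),cv2.Sobel(g,-1,0,1))
def edge(a):
    t=0
    for x,z in((.2,0),(.2,.008)):
        n=80;P=np.c_[np.full(n,x),np.linspace(-.078,.078,n),np.full(n,z)]@R.from_euler('y',-a).as_matrix().T@R.from_euler('z',-.222).as_matrix().T+[*hh,.08]
        t+=cv2.remap(sob,np.float32(proj(E,P)).reshape(-1,1,2),None,cv2.INTER_LINEAR).mean()
    return t
A=np.arange(.44,.66,.02);print([(round(x,2),round(edge(x)),round(score(E,g,bar([*hh,-.222],x)))) for x in A])
E
```

```text
20.8333 [6.59908139 1.6468419  2.83863415] 0.008233280015936506 39.98160123825073 0.04500302737250096 lid 0.5402473209905028
plate region change 5.759285714285714
[(np.float64(0.44), 86, -38), (np.float64(0.46), 85, -44), (np.float64(0.48), 290, -52), (np.float64(0.5), 292, -60), (np.float64(0.52), 349, -69), (np.float64(0.54), 360, -73), (np.float64(0.56), 210, -70), (np.float64(0.58), 180, -60), (np.float64(0.6), 175, -53), (np.float64(0.62), 159, -45), (np.float64(0.64), 170, -36), (np.float64(0.66), 202, -29)]
```

The scene camera independently peaks at about 0.53–0.54 for the lid edge and 0.54 for the pointer, matching the kinematics (0.540). Handing in.

```bash
python3 -c "
from workcell import *
print(job_done())"
```

```text
the job is handed in; nothing more can be done
None
```

The job is handed in: the plate stands upright on its 16 x 60 mm edge in the middle of the small stage, and the lid is held by its handle at about 0.54 rad, matching the pointer's measured 0.54 rad to within about 0.01.

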